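Make up the bushing kit and the insert kit at the polishing bench

TASK

Make up the two polishing kits from the stock on the bench. Blue tray, for the bushing job: the white stone laid in the long compartment, and the bronze bushing and the large red loupe each in a square compartment of its own; yellow tray, for the insert job: the amber jar of diamond compound and the small red loupe, each in a square compartment of its own. Set everything down gently with the round things standing upright, leave the steel bushing and the white jar where they stand, and do not touch the polished insert or its clip stand.

Things in the scene. Friction and masses are not known exactly. Their poses are not given: they have to be found in the camera images.
- loupe_large: large red stand loupe, standing upright with its lens (clear, black-edged) on top: red barrel 48 mm diameter from 14 to 40 mm height, clear skirt 44 mm diameter below it, 44 mm high over all. Origin: centre of its underside, z up. Goes in the blue tray.
- loupe_small: small red stand loupe of the same make, clearly slimmer: red barrel 33 mm diameter from 12 to 36 mm height, clear skirt 29 mm diameter below it, 40 mm high over all. Origin: centre of its underside, z up. Goes in the yellow tray.
- jar_amber: amber jar of diamond compound with a white cap, sealed shut, standing upright: body 46 mm diameter from 0 to 33 mm height, cap 37 mm diameter, 48 mm high over all. Origin: centre of its underside, z up. Goes in the yellow tray.
- bushing_bronze: plain brown bronze bushing (sleeve), standing upright on its end: 40 mm outside diameter, 24 mm bore, 36 mm high. Origin: centre of its underside, z up along the bore. Goes in the blue tray.
- stone: off-white abrasive stone, a bar 20 x 100 x 20 mm (x, y, z) lying flat on the bench. Origin: centre of its underside, z up, y along its length. Goes in the blue tray's long compartment, lengthwise; 20 mm high, it stands out above the 10 mm rim.
- tray_blue: blue kit tray fixed on the bench, 125 x 157 mm, floor 3 mm thick, rim and dividers 10 mm high. Origin: centre of underside; z up, y along the 157 mm side. Long compartment 50 x 151 mm (x, y) inside, centred at (-34.5, 0) mm; two square ones 66 x 74 mm (x, y), centred at (26.5, 38.5) and (26.5, -38.5) mm. Empty at the start.
- tray_yellow: yellow kit tray fixed on the bench, 125 x 157 mm, floor 3 mm thick, rim and dividers 10 mm high. Origin: centre of underside; z up, y along the 157 mm side. Long compartment 50 x 151 mm (x, y) inside, centred at (-34.5, 0) mm; two square ones 66 x 74 mm (x, y), centred at (26.5, 38.5) and (26.5, -38.5) mm. A wooden lapping stick already lies fixed in its long compartment.
- bushing_steel: plain bright grey steel bushing (sleeve), standing upright on its end: 40 mm outside diameter, 24 mm bore, 36 mm high. Origin: centre of its underside, z up along the bore. Belongs to neither kit: stays where it stands, not pushed more than 25 mm.
- jar_white: white plastic jar with a green cap, standing upright: body 46 mm diameter from 0 to 33 mm height, cap 37 mm diameter, 48 mm high over all. Origin: centre of its underside, z up. Belongs to neither kit: stays where it stands, not pushed more than 25 mm.
- clip_stand: grey stand, base 75 x 60 mm, 68 mm high, with the polished steel insert gripped in its spring clip; fixed on the bench beyond the stock. Origin: centre of underside. Not to be touched. The stock stands on the bench (z = 0) between the trays, centres some 95 mm or more apart. Nothing else there is over 50 mm high; taller equipment stands only along the far edge and sides.
There are look-alikes about, which are no part of the job. Of the things like the stone, leave any that is black, pink or purple; of the rest the smaller one is meant.

How it is judged:
By the outcome, as a careful person would: the job done as asked, in the order asked, and still so for the second after the job is handed in, with the robot touching nothing.
It also fails if it takes over 125 s, if anything falls off the work surface, if the arm or the gripper's body presses on something with over 40 N, if the wrist force passes 120 N, or if a joint passes its speed limit or range.

ROBOT

A 6-joint arm with a two-finger parallel gripper is mounted at the origin on the work surface. World frame = base frame: x ahead of the robot, y to its left, z up, the work surface at z = 0. Lengths are in m, angles in rad, forces in N, time in s.
With the tool pointing down it reaches from about 0.275 to 0.725 m from the base axis. Payload 5.6 kg.
Tool frame: the origin (TCP) lies midway between the tips of the shut fingers; the grasp point (between the pads) lies 19 mm behind it; z points along the fingers, y is the line along which they close (so a half turn about z gives the same grasp; the last joint's range is limited). The gripper opens to 85 mm and grips with 20 to 120 N. Pads are 22 mm wide; open, the fingers measure 114 mm over their backs; the gripper's body (76 mm by 85 mm) begins 54 mm behind the grasp point. The pads swing forward as they close: fully open they stand 13 mm farther back than shut.
Start: joints at [1.602, 0.255, 0.108, 0, -1.424, -0.285], TCP at [0.138, 0.532, 0.231] pointing down, gripper open.
Joint ranges: [-2.95, 2.95], [-1.21, 1.97], [-1.09, 1.5], [-2.87, 1.71], [-2.94, -0.07], [-3.05, 3.05]. Speed limits (rad/s): [2.57, 2.57, 3.14, 3.14, 3.14, 3.14].

INTERFACE

Orientations are given as a 3x3 rotation matrix whose columns are the frame's x, y, z axes.
In Python, from station import arm, cams gives the robot as it stands.
- The arm moves only by the tool move_arm, never from a script. Its argument "series" is a list of rows, each a list of 2 entries, a list of its own where there are three numbers: the shift along the world's x, y, z in units of 200 mm (1.0 is 200 mm), then the turn, a rotation vector about the world's x, y, z in units of 90 degrees (1.0 is 90 degrees). In form: [[[tx, ty, tz], [ax, ay, az]], ...]. A call has 1 to 20 rows; each row is the pose to reach, as a shift and turn from the pose commanded when the call began; what a row does not reach only later rows make up. A row lasts 1/10 s, in which the tool goes at most 50 mm and 8.59 degrees, less where a joint would pass 70% of its speed; a pose out of reach is approached as far as the arm can. A call with a number of a shift or a turn outside -1 to 1 is refused whole. A call with a gripper value outside its range is refused whole. "hand" is the closure, from -1 (fully open) to 1 (shut), set as the call begins (left out, the last holds). The fingers move at their own pace and stop on an object; "grip_force" is the grip in N (left out, the last holds). Time passes only in rows, so rows that repeat a pose let the fingers close. It gives the time, the measured TCP pose, the force, the opening and the grip force at its end, in the units of the state.
- arm.get_obs(): the state, without advancing time (a new reading comes with each control period).
- cams.get_image(name): name is "scene" or "top" or "wrist"; returns a dict with "pixels" (400x640x3 uint8, red, green, blue), "fx", "fy", "cx", "cy" (pixels), "eye" and "orientation" of the camera in the world; the wrist camera has in their place "tool_from_camera" (4x4, takes a point from camera to tool coordinates, whose origin is the TCP and whose axes are the flange's). Camera axes: x right, y down, z forward; pixel columns grow to the right and rows downward; lengths in m; the calibration is good to about 2 mm. A picture is of the moment at which its call begins: read the wrist's pose just before it. There is no depth.
- arm.job_done(): hands the job in; it is judged then, once.
Trained networks look in a picture, given as the dict that the camera call returned (one of the last four; its "shot" number tells which), for a name from the list of things; names that differ only in an ending like _2 or _b are one class to them, and where a whole thing is asked for, a point or a joint stands for the part that bears it (a point fixed in the world has none). Each returns a list of dicts, best first, with "confidence" (0 to 1); they miss things now and then, are a little off and sometimes report something else, mostly with a low value. They report only what shows in the picture. A call takes as long as a camera call. They do not tell look-alikes from the thing itself.
- cams.spot_in(target, picture): "xyz" ([x, y, z] in m, in world coordinates, good to about 4 mm: the middle of the surface that is visible of it).
- cams.silhouettes(target, picture): "pixels" (400x640 bool, what is visible of it).
The state is a dict: "time": time; "q": joint angles; "dq": joint speeds; "effort": joint torques, N m; "position": TCP position; "eef_rot": TCP orientation; "wrist_force": force on the tool from outside, world axes, zero at the start; "moment": the same for the moment, N m; "opening": finger opening in m; "grasp_force": force on a finger pad.
Only numpy, scipy, OpenCV 4.12 (cv2) and the standard library are available. Lean on these libraries where they do the work, as an engineer would, in place of code of your own. Each camera call takes 0.05 s, during which the arm holds its last target. There are 200 camera calls.

## Working session

There is one attempt and no reset: what is moved stays moved. The work goes in short steps, Python scripts to look and compute and a tool call to move; the robot and the scene stay as the last step left them, time stands still between calls to the robot, and variables do not carry over. Pictures are saved under pics/ and viewed, at most 14 in all, crops included, and the job is handed in when it is done.

Besides the shell and the picture viewer there is one more tool, called after "Request:" in YAML: its name, and indented under it one key for each argument. move_arm: Moves the arm, as the interface text tells. Its arguments: {"type":"object","properties":{"series":{"type":"array","items":{"type":"array"}},"hand":{"type":"number"},"grip_force":{"type":"number"}},"required":["series"]}

```bash
mkdir -p pics
cat > h.py <<'E'
import numpy as np, cv2
from station import arm, cams
def save(p,n): cv2.imwrite(f'pics/{n}.png',cv2.cvtColor(p,cv2.COLOR_RGB2BGR))
def ray(d,uv,z):
    R=np.array(d['orientation']);e=np.array(d['eye'])
    v=R@np.array([(uv[0]-d['cx'])/d['fx'],(uv[1]-d['cy'])/d['fy'],1]);return e+v*(z-e[2])/v[2]
def proj(d,X):
    R=np.array(d['orientation']);c=R.T@(np.array(X)-np.array(d['eye']));return d['fx']*c[0]/c[2]+d['cx'],d['fy']*c[1]/c[2]+d['cy']
E
python3 - <<'E'
from h import *
o=arm.get_obs();print(o['time'],o['position'],o['opening'],np.round(o['eef_rot'],3))
for n in('top','scene'):
    d=cams.get_image(n);save(d['pixels'],n+'0');print(n,d['eye'],np.round(d['orientation'],3).tolist(),d['fx'])
    for t in 'loupe_large loupe_small jar_amber bushing_bronze stone tray_blue tray_yellow bushing_steel jar_white clip_stand'.split():
        for r in cams.spot_in(t,d)[:4]: print(t,np.round(r['xyz'],3),round(r['confidence'],2),np.round(proj(d,r['xyz'])))
E
```

```text
0.0 [0.13793539 0.53190114 0.23039659] 0.08546324070584589 [[ 0.968 -0.251 -0.   ]
 [-0.251 -0.968 -0.002]
 [ 0.     0.002 -1.   ]]
top [ 0.35295074 -0.0133348   1.08643598] [[0.015, -0.986, 0.168], [-1.0, -0.015, 0.001], [0.001, -0.168, -0.986]] 454.1100577010826
loupe_large [0.537 0.124 0.045] 0.83 [260. 200.]
loupe_small [0.548 0.007 0.041] 0.49 [310. 196.]
jar_amber [ 0.45  -0.063  0.046] 0.56 [340. 238.]
jar_amber [ 0.781 -0.078  0.006] 0.23 [346. 108.]
bushing_bronze [ 0.545 -0.119  0.035] 0.56 [363. 199.]
stone [0.647 0.083 0.022] 0.9 [279. 157.]
stone [0.651 0.223 0.029] 0.89 [221. 154.]
stone [ 0.683 -0.258  0.019] 0.84 [420. 145.]
stone [0.763 0.072 0.016] 0.77 [285. 112.]
tray_blue [0.477 0.353 0.002] 0.66 [165. 226.]
tray_yellow [ 0.502 -0.315  0.001] 0.61 [443. 220.]
bushing_steel [ 0.647 -0.08   0.04 ] 0.7 [347. 156.]
jar_white [0.428 0.06  0.051] 0.7 [286. 247.]
clip_stand [ 0.781 -0.08   0.009] 0.96 [347. 107.]
clip_stand [0.649 0.082 0.02 ] 0.5 [280. 156.]
scene [ 1.15460215 -0.52285567  0.73802289] [[0.638, 0.52, -0.567], [0.77, -0.413, 0.486], [0.019, -0.747, -0.664]] 484.8115987010234
loupe_large [0.549 0.12  0.04 ] 0.58 [362. 167.]
loupe_small [ 0.554 -0.005  0.034] 0.85 [321. 193.]
jar_amber [ 0.464 -0.071  0.036] 0.93 [273. 183.]
bushing_bronze [ 0.554 -0.002  0.034] 0.71 [322. 192.]
bushing_bronze [ 0.551 -0.134  0.028] 0.63 [273. 220.]
bushing_bronze [0.483 0.351 0.004] 0.26 [407. 132.]
stone [0.656 0.065 0.022] 0.92 [377. 208.]
stone [0.77  0.066 0.019] 0.88 [416. 239.]
stone [0.658 0.216 0.029] 0.84 [424. 178.]
stone [ 0.694 -0.258  0.017] 0.78 [262. 299.]
tray_blue [0.485 0.352 0.003] 0.64 [408. 132.]
tray_yellow [ 0.51  -0.321  0.004] 0.77 [183. 259.]
bushing_steel [ 0.654 -0.082  0.029] 0.6 [324. 236.]
clip_stand [ 0.806 -0.099  0.007] 0.56 [370. 296.]
```

Run:
```python
import cv2
a=cv2.imread('pics/top0.png')[70:310,110:510];cv2.imwrite('pics/top0c.png',cv2.resize(a,None,fx=2,fy=2,interpolation=cv2.INTER_CUBIC))
```

```text
(no output)
```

View pics/top0c.png

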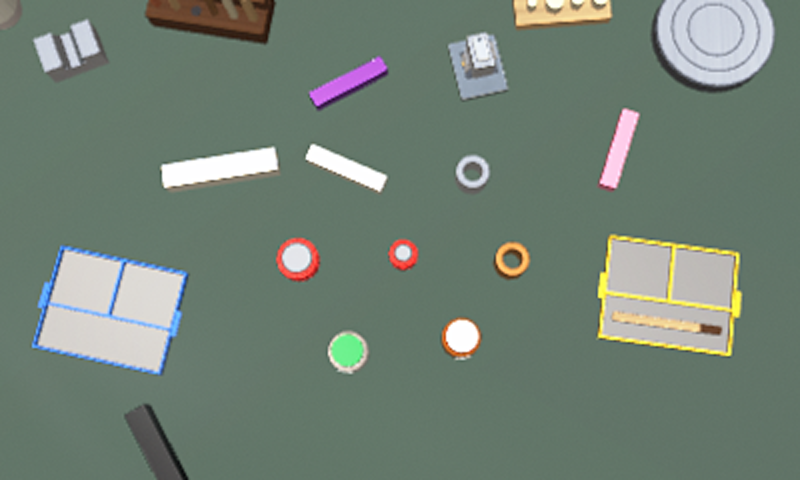

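View pics/scene0.png

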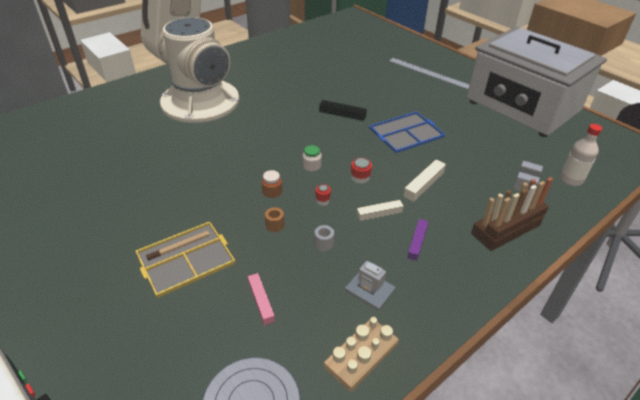

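The scene shows the stone candidates (top image px): large white bar (221,154), smaller white bar (283,153), purple (285,112), pink (420,145), black (188,292). The smaller white bar at (283,153) is the one meant, since it is the smaller of those that aren't black, pink or purple. Blue's and yellow's long compartments lie on the robot's side.

```bash
cat >> h.py <<'E'
from scipy.optimize import least_squares
def cyl(parts):
    a=np.linspace(0,2*np.pi,40);return np.array([[r*np.cos(t),r*np.sin(t),z] for r,z in parts for t in a])
def box(x,y,z): return np.array([[i*x/2,j*y/2,k*z] for i in(-1,1) for j in(-1,1) for k in(0,1)])
M={'loupe_large':cyl([(.022,0),(.024,.014),(.024,.04),(.02,.044)]),'loupe_small':cyl([(.0145,0),(.0165,.012),(.0165,.036),(.014,.04)]),
'jar_amber':cyl([(.023,0),(.023,.033),(.0185,.048)]),'jar_white':cyl([(.023,0),(.023,.033),(.0185,.048)]),
'bushing_bronze':cyl([(.02,0),(.02,.036)]),'bushing_steel':cyl([(.02,0),(.02,.036)]),'stone':box(.02,.1,.02),'tray_blue':box(.125,.157,.01),'tray_yellow':box(.125,.157,.01)}
Y0={'stone':-.43,'tray_blue':-.19,'tray_yellow':-.12}
def hull(mask):
    c=np.vstack([k for k in cv2.findContours(mask.astype(np.uint8),0,2)[0] if len(k)>8]);return cv2.convexHull(c).reshape(-1,2).astype(np.float32)
def feat(h,yaw):
    m=cv2.moments(h.astype(np.float32).reshape(-1,1,2));f=[m['m10']/m['m00'],m['m01']/m['m00']]
    if yaw: f+=[m['nu20']*300,m['nu11']*300,m['nu02']*300]
    return np.array(f),m['m00']
def fit(d,name,mask,x0):
    ty=name in Y0;h=hull(mask);f,A=feat(h,ty)
    def pr(p):
        y=p[2] if ty else 0;c,s=np.cos(y),np.sin(y);P=M[name]@np.array([[c,-s,0],[s,c,0],[0,0,1]]).T+[p[0],p[1],0]
        return cv2.convexHull(np.array([proj(d,X) for X in P],np.float32))
    g=lambda p:feat(pr(p),ty)[0]-f
    r=least_squares(g,list(x0[:2])+([Y0[name]] if ty else []),x_scale=[.01,.01]+([.1] if ty else []),diff_step=1e-4)
    return r.x,A,feat(pr(r.x),ty)[1],r.cost
E
python3 - <<'E'
from h import *
for cam in('top','scene'):
    d=cams.get_image(cam)
    for t in M:
        for s in cams.silhouettes(t,d)[:4]:
            if s['confidence']<.35: continue
            m=s['pixels'];v,u=np.nonzero(m);x,A,B,c=fit(d,t,m,ray(d,(u.mean(),v.mean()),.02))
            print(cam,t,round(s['confidence'],2),np.round(x,3),'area',round(A),round(B),round(c,2))
    if cam=='top': cv2.imwrite('pics/crop1.png',cv2.resize(d['pixels'][130:180,180:360,::-1],None,fx=4,fy=4,interpolation=cv2.INTER_CUBIC))
E
```

```text
top loupe_large 0.64 [0.54  0.128] area 346 367 0.0
top loupe_small 0.65 [0.549 0.004] area 160 174 0.0
top jar_amber 0.64 [ 0.449 -0.065] area 303 326 0.0
top jar_white 0.72 [0.433 0.066] area 320 329 0.0
top bushing_bronze 0.5 [ 0.543 -0.124] area 228 267 0.0
top bushing_steel 0.79 [ 0.65  -0.077] area 268 273 0.0
top stone 0.93 [0.764 0.078 0.519] area 352 429 3.21
top stone 0.82 [ 0.655  0.075 -0.403] area 364 408 0.31
top stone 0.8 [0.653 0.229 0.188] area 820 436 0.2
top stone 0.72 [ 0.683 -0.26  -1.868] area 366 383 20.47
top tray_blue 0.58 [ 0.48   0.354 -0.191] area 3572 3492 0.54
top tray_yellow 0.83 [ 0.507 -0.315 -0.119] area 3514 3468 0.66
scene loupe_large 0.89 [0.537 0.129] area 450 456 0.0
scene loupe_small 0.58 [0.547 0.005] area 229 283 0.0
scene jar_amber 0.89 [ 0.449 -0.065] area 428 496 0.0
scene jar_white 0.88 [0.429 0.069] area 438 435 0.0
scene bushing_bronze 0.96 [ 0.544 -0.126] area 356 434 0.0
scene bushing_steel 0.87 [ 0.648 -0.078] area 425 464 0.0
scene stone 0.94 [ 0.3    0.285 -1.066] area 642 358 8.14
scene stone 0.93 [0.764 0.079 0.501] area 410 438 2.28
scene stone 0.75 [ 0.655  0.077 -0.407] area 545 592 0.07
scene stone 0.62 [0.648 0.233 0.182] area 682 400 0.63
scene tray_blue 0.58 [ 0.479  0.356 -0.137] area 1824 1788 0.03
scene tray_yellow 0.62 [ 0.507 -0.315 -0.145] area 4354 4218 0.62
```

View pics/crop1.png

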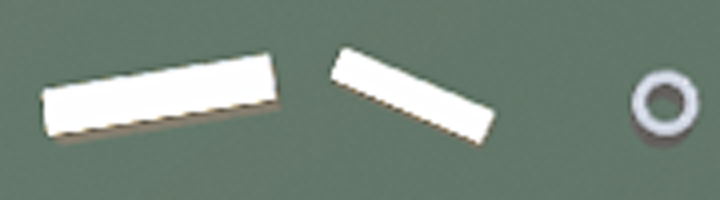

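The crop shows the larger white bar on the left and the smaller one, at top px (283,153), on the right. The smaller fits 20x100 mm (area 364 against 408), and both cameras agree on (0.655, 0.076). I'll go to it.

Request:
move_arm:
  series:
    - [[1,-1,0],[0,0,-0.5]]
    - [[1,-1,0],[0,0,-0.5]]
    - [[1,-1,0],[0,0,-0.5]]
    - [[1,-1,0],[0,0,-0.5]]
    - [[1,-1,0],[0,0,-0.5]]
    - [[1,-1,0],[0,0,-0.5]]
    - [[1,-1,0],[0,0,-0.5]]
  hand: -1
  grip_force: 50

```text
time: 2.8
position: [0.3401, 0.3298, 0.2316]
eef_rot: [[0.502, -0.865, 0.001], [-0.865, -0.502, -0.0], [0.0, -0.001, -1.0]]
wrist_force: [-0.5, 0.7, 0.2]
opening: 0.0858
grasp_force: 0.0
```

Request:
move_arm:
  series:
    - [[1,-1,-0.4],[0,0,-0.5]]
    - [[1,-1,-0.4],[0,0,-0.5]]
    - [[1,-1,-0.4],[0,0,-0.5]]
    - [[1,-1,-0.4],[0,0,-0.5]]
    - [[1,-1,-0.4],[0,0,-0.5]]
    - [[1,-1,-0.4],[0,0,-0.5]]
    - [[1,-1,-0.4],[0,0,-0.5]]
    - [[1,-1,-0.4],[0,0,-0.5]]

```text
time: 3.6
position: [0.5382, 0.132, 0.1505]
eef_rot: [[-0.252, -0.968, -0.001], [-0.968, 0.252, -0.001], [0.001, 0.001, -1.0]]
wrist_force: [0.2, 1.3, 0.4]
opening: 0.0856
grasp_force: 0.0
```

Request:
move_arm:
  series:
    - [[0.585,-0.28,0],[0,0,-0.1]]
    - [[0.585,-0.28,0],[0,0,-0.1]]
    - [[0.585,-0.28,0],[0,0,-0.1]]
    - [[0.585,-0.28,0],[0,0,-0.1]]
    - [[0.585,-0.28,0],[0,0,-0.1]]
    - [[0.585,-0.28,0],[0,0,-0.1]]

```text
time: 4.2
position: [0.6543, 0.0779, 0.1519]
eef_rot: [[-0.398, -0.918, 0.001], [-0.918, 0.398, 0.0], [-0.001, -0.0, -1.0]]
wrist_force: [-0.6, 0.2, 0.1]
opening: 0.0856
grasp_force: 0.0
```

Request:
move_arm:
  series:
    - [[0,0,-0.25],[0,0,0]]
    - [[0,0,-0.45],[0,0,0]]
    - [[0,0,-0.6],[0,0,0]]
    - [[0,0,-0.72],[0,0,0]]
    - [[0,0,-0.72],[0,0,0]]
    - [[0,0,-0.72],[0,0,0]]

```text
time: 4.8
position: [0.6551, 0.0772, 0.0087]
eef_rot: [[-0.398, -0.917, 0.001], [-0.917, 0.398, -0.0], [-0.0, -0.001, -1.0]]
wrist_force: [0.3, -0.2, 0.6]
opening: 0.0855
grasp_force: 0.0
```

Request:
move_arm:
  series:
    - [[0,0,0],[0,0,0]]
    - [[0,0,0],[0,0,0]]
    - [[0,0,0],[0,0,0]]
    - [[0,0,0],[0,0,0]]
    - [[0,0,0],[0,0,0]]
    - [[0,0,0],[0,0,0]]
    - [[0,0,0],[0,0,0]]
    - [[0,0,0],[0,0,0]]
    - [[0,0,0],[0,0,0]]
    - [[0,0,0],[0,0,0]]
  hand: 1
  grip_force: 50

```text
time: 5.8
position: [0.6555, 0.0764, 0.008]
eef_rot: [[-0.399, -0.917, 0.001], [-0.917, 0.399, 0.0], [-0.001, -0.001, -1.0]]
wrist_force: [-0.7, 0.3, 5.0]
opening: 0.0183
grasp_force: 51.6
```

Request:
move_arm:
  series:
    - [[0,0,0.1],[0,0,0]]
    - [[0,0,0.2],[0,0,0]]
    - [[0,0,0.35],[0,0,0]]
    - [[0,0,0.5],[0,0,0]]
    - [[0,0,0.5],[0,0,0]]
    - [[0,0,0.5],[0,0,0]]

```text
time: 6.4
position: [0.6549, 0.0765, 0.1071]
eef_rot: [[-0.4, -0.917, -0.0], [-0.917, 0.4, 0.001], [-0.001, 0.0, -1.0]]
wrist_force: [-0.3, -0.4, -2.2]
opening: 0.0186
grasp_force: 50.9
```

Run:
```python
from h import *
d=cams.get_image('wrist');save(d['pixels'],'w1');print(np.round(d['tool_from_camera'],3))
d=cams.get_image('scene');cv2.imwrite('pics/s1.png',cv2.resize(d['pixels'][100:280,220:480,::-1],None,fx=3,fy=3))
```

```text
[[-0.    -0.964 -0.265  0.066]
 [ 1.    -0.001  0.001 -0.001]
 [-0.002 -0.265  0.964 -0.143]
 [ 0.     0.     0.     1.   ]]
```

View pics/s1.png

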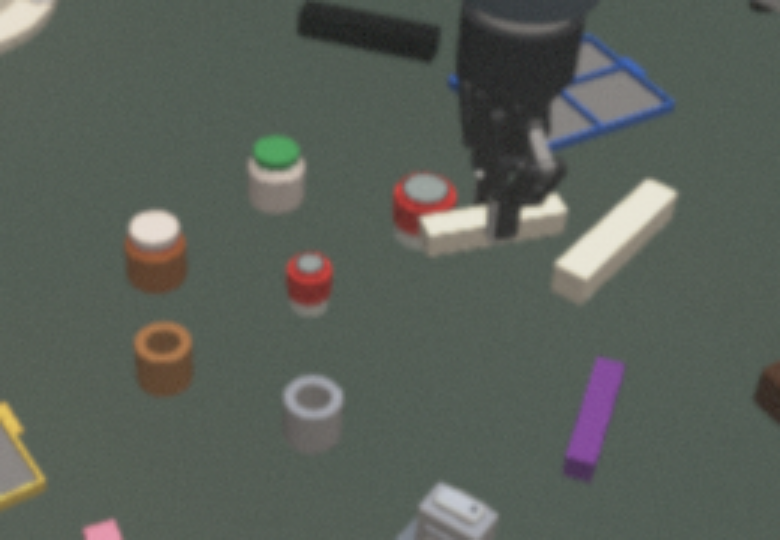

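View pics/w1.png

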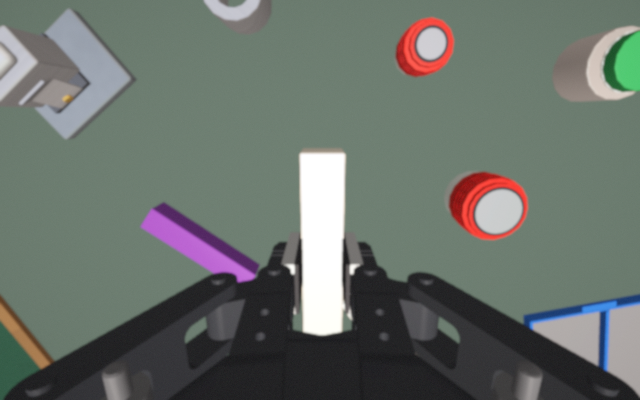

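The stone hangs level and centred in the fingers (wrist px 300-345 wide), and nothing else has moved. Next, the blue tray.

Request:
move_arm:
  series:
    - [[-0.25,0.35,0],[0,0,0.07]]
    - [[-0.5,0.7,0],[0,0,0.14]]
    - [[-0.5,0.7,0],[0,0,0.14]]
    - [[-0.5,0.7,0],[0,0,0.14]]
    - [[-0.5,0.7,0],[0,0,0.14]]

```text
time: 7.0
position: [0.5527, 0.2185, 0.106]
eef_rot: [[-0.186, -0.983, -0.003], [-0.983, 0.186, -0.001], [0.001, 0.002, -1.0]]
wrist_force: [1.1, -0.6, -0.7]
opening: 0.0187
grasp_force: 50.8
```

Request:
move_arm:
  series:
    - [[-0.25,0.35,0],[0,0,0]]
    - [[-0.5,0.65,0],[0,0,0]]
    - [[-0.55,0.73,0],[0,0,0]]
    - [[-0.55,0.73,0],[0,0,0]]
    - [[-0.55,0.73,0],[0,0,0]]
    - [[-0.55,0.73,0],[0,0,0]]

```text
time: 7.6
position: [0.4447, 0.3621, 0.1062]
eef_rot: [[-0.189, -0.982, -0.001], [-0.982, 0.189, -0.002], [0.002, 0.001, -1.0]]
wrist_force: [1.3, -0.6, -0.7]
opening: 0.0185
grasp_force: 50.8
```

Run:
```python
from h import *
d=cams.get_image('wrist');save(d['pixels'],'w2')
```

```text
(no output)
```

View pics/w2.png

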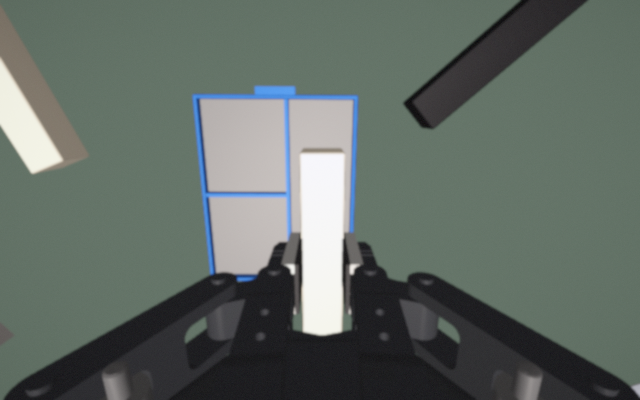

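The stone (px 322) is centred over the long compartment (px 288-355) and parallel to it. Lowering.

Request:
move_arm:
  series:
    - [[0,0,-0.15],[0,0,0]]
    - [[0,0,-0.3],[0,0,0]]
    - [[0,0,-0.4],[0,0,0]]
    - [[0,0,-0.43],[0,0,0]]
    - [[0,0,-0.45],[0,0,0]]
    - [[0,0,-0.46],[0,0,0]]
    - [[0,0,-0.47],[0,0,0]]
    - [[0,0,-0.475],[0,0,0]]
    - [[0,0,-0.475],[0,0,0]]
    - [[0,0,-0.475],[0,0,0]]

```text
time: 8.65
position: [0.4452, 0.3627, 0.0127]
eef_rot: [[-0.19, -0.982, 0.0], [-0.982, 0.19, 0.001], [-0.001, -0.0, -1.0]]
wrist_force: [0.6, 0.1, -0.2]
opening: 0.0187
grasp_force: 50.9
```

Request:
move_arm:
  series:
    - [[0,0,-0.005],[0,0,0]]
    - [[0,0,-0.01],[0,0,0]]
    - [[0,0,-0.01],[0,0,0]]
    - [[0,0,-0.01],[0,0,0]]

```text
time: 9.05
position: [0.4452, 0.3626, 0.0109]
eef_rot: [[-0.189, -0.982, 0.001], [-0.982, 0.19, 0.0], [-0.001, -0.0, -1.0]]
wrist_force: [-1.3, 0.3, 5.0]
opening: 0.0186
grasp_force: 51.5
```

Request:
move_arm:
  series:
    - [[0,0,0],[0,0,0]]
    - [[0,0,0],[0,0,0]]
    - [[0,0,0],[0,0,0]]
    - [[0,0,0],[0,0,0]]
    - [[0,0,0.05],[0,0,0]]
    - [[0,0,0.1],[0,0,0]]
    - [[0,0,0.2],[0,0,0]]
    - [[0,0,0.4],[0,0,0]]
    - [[0,0,0.45],[0,0,0]]
    - [[0,0,0.45],[0,0,0]]
  hand: 0.3

```text
time: 10.05
position: [0.4463, 0.3637, 0.1036]
eef_rot: [[-0.19, -0.982, 0.004], [-0.982, 0.19, 0.005], [-0.005, -0.003, -1.0]]
wrist_force: [-0.0, -0.3, 0.0]
opening: 0.0298
grasp_force: 0.0
```

Request:
move_arm:
  series:
    - [[0.05,-0.25,0.1],[0,0,0]]
    - [[0.1,-0.5,0.1],[0,0,0]]
    - [[0.15,-0.75,0.1],[0,0,0]]
    - [[0.2,-1,0.1],[0,0,0]]
    - [[0.2,-1,0.1],[0,0,0]]
  hand: -1

```text
time: 10.55
position: [0.4845, 0.1579, 0.1196]
eef_rot: [[-0.194, -0.981, -0.002], [-0.981, 0.194, -0.001], [0.002, 0.002, -1.0]]
wrist_force: [-0.2, -0.1, -0.5]
opening: 0.0856
grasp_force: 0.0
```

Request:
move_arm:
  series:
    - [[0.05,-0.25,0],[0,0,0]]
    - [[0.1,-0.5,0],[0,0,0]]
    - [[0.15,-0.75,0],[0,0,0]]
    - [[0.2,-1,0],[0,0,0]]
    - [[0.2,-1,0],[0,0,0]]

```text
time: 11.05
position: [0.5248, -0.042, 0.1193]
eef_rot: [[-0.195, -0.981, -0.002], [-0.981, 0.195, -0.001], [0.001, 0.002, -1.0]]
wrist_force: [-0.8, 0.2, 0.3]
opening: 0.0855
grasp_force: 0.0
```

Request:
move_arm:
  series:
    - [[0.05,-0.25,0],[0,0,0]]
    - [[0.09,-0.435,0],[0,0,0]]
    - [[0.09,-0.435,0],[0,0,0]]
    - [[0.09,-0.435,0],[0,0,0]]
    - [[0.09,-0.435,0],[0,0,0]]

```text
time: 11.55
position: [0.5428, -0.1236, 0.1198]
eef_rot: [[-0.189, -0.982, -0.001], [-0.982, 0.189, 0.0], [-0.0, 0.001, -1.0]]
wrist_force: [0.0, 0.5, -0.2]
opening: 0.0853
grasp_force: 0.0
```

Run:
```python
from h import *
o=arm.get_obs();d=cams.get_image('wrist');save(d['pixels'],'w3')
T=np.array(d['tool_from_camera']);R=np.array(o['eef_rot'])
d2=dict(d);d2['orientation']=R@T[:3,:3];d2['eye']=o['position']+R@T[:3,3];print(o['position'])
print('pred',proj(d2,[.543,-.125,.036]))
for s in cams.silhouettes('bushing_bronze',d)[:3]:
    v,u=np.nonzero(s['pixels']);print(s['confidence'],u.mean(),v.mean(),len(u),fit(d2,'bushing_bronze',s['pixels'],[.543,-.125]))
d=cams.get_image('top')
for s in cams.silhouettes('stone',d):
    v,u=np.nonzero(s['pixels']);print('stone',s['confidence'],ray(d,(u.mean(),v.mean()),.02))
cv2.imwrite('pics/t3.png',cv2.resize(d['pixels'][150:280,110:310,::-1],None,fx=4,fy=4))
```

```text
[ 0.54275157 -0.12363147  0.11979863]
pred (np.float64(322.18102689064733), np.float64(200.5639745999172))
0.74 319.4918858421936 197.33575825405708 1787 (array([ 0.5451635 , -0.12511966]), 2105.5, 2276.3035228648223, np.float64(5.86668474067527e-13))
stone 0.96 [0.30330852 0.2754716  0.02      ]
stone 0.65 [0.7762944  0.05428868 0.02      ]
stone 0.63 [0.44413628 0.35857748 0.02      ]
```

View pics/t3.png

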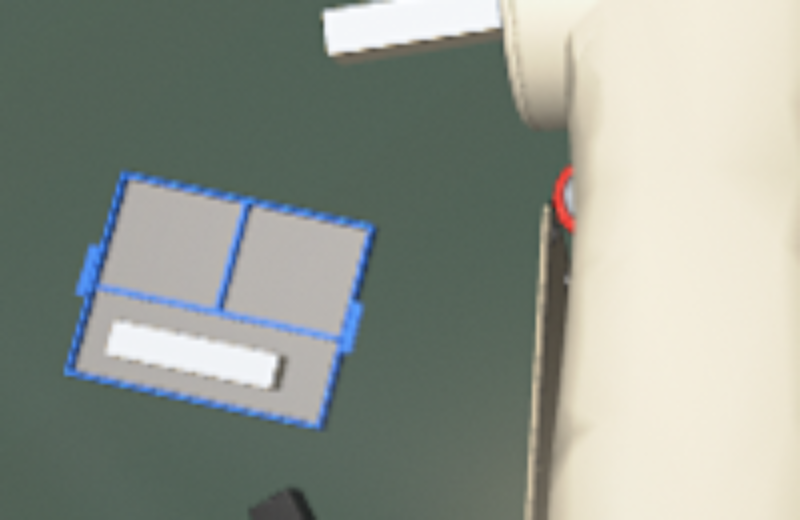

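The stone lies flat in the long compartment (crop px 105-285, 320-390). The bronze bushing is under the gripper to within 2 mm. Grasping it.

Request:
move_arm:
  series:
    - [[0.01,0,-0.2],[0,0,0]]
    - [[0.01,0,-0.4],[0,0,0]]
    - [[0.01,0,-0.5],[0,0,0]]
    - [[0.01,0,-0.55],[0,0,0]]
    - [[0.01,0,-0.55],[0,0,0]]
    - [[0.01,0,-0.55],[0,0,0]]

```text
time: 12.35
position: [0.5461, -0.1245, 0.0115]
eef_rot: [[-0.189, -0.982, 0.002], [-0.982, 0.189, -0.0], [-0.0, -0.002, -1.0]]
wrist_force: [-0.4, 0.5, 0.6]
opening: 0.0852
grasp_force: 0.0
```

Request:
move_arm:
  series:
    - [[0,0,0],[0,0,0]]
    - [[0,0,0],[0,0,0]]
    - [[0,0,0],[0,0,0]]
    - [[0,0,0],[0,0,0]]
    - [[0,0,0],[0,0,0]]
    - [[0,0,0],[0,0,0]]
    - [[0,0,0],[0,0,0]]
    - [[0,0,0],[0,0,0]]
  hand: 1

```text
time: 13.15
position: [0.5456, -0.1247, 0.0113]
eef_rot: [[-0.19, -0.982, 0.001], [-0.982, 0.19, -0.0], [0.0, -0.001, -1.0]]
wrist_force: [-0.6, 1.1, 6.2]
opening: 0.0385
grasp_force: 50.0
```

Request:
move_arm:
  series:
    - [[0,0,0.1],[0,0,0]]
    - [[0,0,0.2],[0,0,0]]
    - [[0,0,0.4],[0,0,0]]
    - [[0,0,0.6],[0,0,0]]
    - [[0,0,0.6],[0,0,0]]
    - [[0,0,0.6],[0,0,0]]

```text
time: 13.75
position: [0.5451, -0.1243, 0.1305]
eef_rot: [[-0.19, -0.982, 0.001], [-0.982, 0.19, 0.001], [-0.001, -0.001, -1.0]]
wrist_force: [0.3, 0.9, -4.0]
opening: 0.0384
grasp_force: 51.1
```

Request:
move_arm:
  series:
    - [[0,0.2,0],[0,0,0]]
    - [[0,0.4,0],[0,0,0]]
    - [[0,0.6,0],[0,0,0]]
    - [[0,0.8,0],[0,0,0]]
    - [[0,1,0],[0,0,0]]
    - [[0,1,0],[0,0,0]]

```text
time: 14.35
position: [0.5437, 0.0792, 0.1279]
eef_rot: [[-0.186, -0.983, -0.004], [-0.983, 0.186, 0.0], [0.0, 0.004, -1.0]]
wrist_force: [0.3, -0.1, -2.1]
opening: 0.0388
grasp_force: 51.1
```

Request:
move_arm:
  series:
    - [[0,0.2,0],[0,0,0]]
    - [[0,0.4,0],[0,0,0]]
    - [[0,0.6,0],[0,0,0]]
    - [[0,0.8,0],[0,0,0]]
    - [[0,1,0],[0,0,0]]
    - [[0,1,0],[0,0,0]]

```text
time: 14.95
position: [0.5437, 0.2789, 0.1272]
eef_rot: [[-0.186, -0.982, -0.003], [-0.982, 0.186, -0.001], [0.002, 0.003, -1.0]]
wrist_force: [-1.1, -1.1, -2.8]
opening: 0.039
grasp_force: 51.1
```

Request:
move_arm:
  series:
    - [[-0.05,0.2,0],[0,0,0]]
    - [[-0.1,0.4,0],[0,0,0]]
    - [[-0.145,0.56,0],[0,0,0]]
    - [[-0.145,0.56,0],[0,0,0]]
    - [[-0.145,0.56,0],[0,0,0]]
    - [[-0.145,0.56,0],[0,0,0]]

```text
time: 15.55
position: [0.5159, 0.386, 0.129]
eef_rot: [[-0.191, -0.982, -0.002], [-0.982, 0.191, -0.002], [0.002, 0.001, -1.0]]
wrist_force: [0.9, -0.5, -2.0]
opening: 0.0383
grasp_force: 51.1
```

Request:
move_arm:
  series:
    - [[0,0,-0.2],[0,0,0]]
    - [[0,0,-0.4],[0,0,0]]
    - [[0,0,-0.5],[0,0,0]]
    - [[0,0,-0.55],[0,0,0]]
    - [[0,0,-0.56],[0,0,0]]
    - [[0,0,-0.57],[0,0,0]]
    - [[0,0,-0.575],[0,0,0]]
    - [[0,0,-0.58],[0,0,0]]
    - [[0,0,-0.585],[0,0,0]]
    - [[0,0,-0.585],[0,0,0]]
    - [[0,0,-0.585],[0,0,0]]

```text
time: 16.65
position: [0.5165, 0.3878, 0.0144]
eef_rot: [[-0.189, -0.982, 0.001], [-0.982, 0.189, 0.001], [-0.001, -0.001, -1.0]]
wrist_force: [-2.1, -0.8, 3.9]
opening: 0.0388
grasp_force: 51.6
```

Request:
move_arm:
  series:
    - [[0,0,0],[0,0,0]]
    - [[0,0,0],[0,0,0]]
    - [[0,0,0],[0,0,0]]
    - [[0,0,0],[0,0,0]]
    - [[0,0,0.1],[0,0,0]]
    - [[0,0,0.2],[0,0,0]]
    - [[0,0,0.4],[0,0,0]]
    - [[0,0,0.6],[0,0,0]]
    - [[0,0,0.6],[0,0,0]]
    - [[0,0,0.6],[0,0,0]]
  hand: -0.2

```text
time: 17.65
position: [0.5164, 0.3879, 0.1345]
eef_rot: [[-0.19, -0.982, 0.002], [-0.982, 0.19, 0.002], [-0.003, -0.001, -1.0]]
wrist_force: [-0.4, 0.6, -1.3]
opening: 0.0512
grasp_force: 0.0
```

Request:
move_arm:
  series:
    - [[0,-0.25,0],[0,0,0]]
    - [[0,-0.5,0],[0,0,0]]
    - [[0,-0.75,0],[0,0,0]]
    - [[0,-1,0],[0,0,0]]
  hand: -1

```text
time: 18.05
position: [0.5149, 0.1852, 0.1317]
eef_rot: [[-0.189, -0.982, -0.002], [-0.982, 0.189, -0.001], [0.002, 0.002, -1.0]]
wrist_force: [0.6, -0.2, 1.3]
opening: 0.0852
grasp_force: 0.0
```

Request:
move_arm:
  series:
    - [[0.06,-0.2,0],[0,0,0]]
    - [[0.115,-0.29,0],[0,0,0]]
    - [[0.115,-0.29,0],[0,0,0]]
    - [[0.115,-0.29,0],[0,0,0]]

```text
time: 18.45
position: [0.5385, 0.1289, 0.132]
eef_rot: [[-0.191, -0.982, -0.002], [-0.982, 0.191, -0.001], [0.001, 0.002, -1.0]]
wrist_force: [0.1, 0.4, -1.0]
opening: 0.0856
grasp_force: 0.0
```

```bash
cat >> h.py <<'E'
def wrist(t,x):
    o=arm.get_obs();d=cams.get_image('wrist');T=np.array(d['tool_from_camera']);R=np.array(o['eef_rot'])
    d2=dict(d);d2['orientation']=R@T[:3,:3];d2['eye']=o['position']+R@T[:3,3];print('tcp',o['position'])
    for s in cams.silhouettes(t,d)[:2]:
        r=fit(d2,t,s['pixels'],x);print(t,round(s['confidence'],2),np.round(r[0],4),r[1],r[2])
    return d
E
python3 -c "
from h import *
wrist('loupe_large',[.539,.1285])"
```

```text
tcp [0.53847311 0.1289147  0.13200716]
loupe_large 0.59 [0.5406 0.1277] 2744.5 2879.556427332107
```

Request:
move_arm:
  series:
    - [[0.005,0,-0.2],[0,0,0]]
    - [[0.005,0,-0.4],[0,0,0]]
    - [[0.005,0,-0.55],[0,0,0]]
    - [[0.005,0,-0.61],[0,0,0]]
    - [[0.005,0,-0.61],[0,0,0]]
    - [[0.005,0,-0.61],[0,0,0]]

```text
time: 19.15
position: [0.541, 0.1302, 0.0126]
eef_rot: [[-0.189, -0.982, 0.002], [-0.982, 0.189, 0.0], [-0.001, -0.002, -1.0]]
wrist_force: [-0.1, 0.3, 0.5]
opening: 0.0853
grasp_force: 0.0
```

Request:
move_arm:
  series:
    - [[0,0,0],[0,0,0]]
    - [[0,0,0],[0,0,0]]
    - [[0,0,0],[0,0,0]]
    - [[0,0,0],[0,0,0]]
    - [[0,0,0],[0,0,0]]
    - [[0,0,0],[0,0,0]]
    - [[0,0,0],[0,0,0]]
    - [[0,0,0],[0,0,0]]
  hand: 1
  grip_force: 40

```text
time: 19.95
position: [0.5409, 0.1298, 0.0126]
eef_rot: [[-0.189, -0.982, 0.002], [-0.982, 0.189, 0.001], [-0.001, -0.002, -1.0]]
wrist_force: [-0.8, 1.1, 5.8]
opening: 0.0468
grasp_force: 41.3
```

Request:
move_arm:
  series:
    - [[0,0,0.1],[0,0,0]]
    - [[0,0,0.2],[0,0,0]]
    - [[0,0,0.4],[0,0,0]]
    - [[0,0,0.6],[0,0,0]]
    - [[0,0,0.6],[0,0,0]]
    - [[0,0,0.6],[0,0,0]]

```text
time: 20.55
position: [0.5403, 0.1297, 0.1321]
eef_rot: [[-0.19, -0.982, 0.002], [-0.982, 0.19, 0.002], [-0.002, -0.001, -1.0]]
wrist_force: [-0.8, 0.4, -2.0]
opening: 0.0463
grasp_force: 41.4
```

Request:
move_arm:
  series:
    - [[-0.05,0.25,0],[0,0,0]]
    - [[-0.1,0.5,0],[0,0,0]]
    - [[-0.15,0.75,0],[0,0,0]]
    - [[-0.19,0.91,0],[0,0,0]]
    - [[-0.19,0.91,0],[0,0,0]]
    - [[-0.19,0.91,0],[0,0,0]]

```text
time: 21.15
position: [0.501, 0.3115, 0.1294]
eef_rot: [[-0.188, -0.982, -0.003], [-0.982, 0.188, -0.002], [0.003, 0.002, -1.0]]
wrist_force: [0.8, -0.5, -0.6]
opening: 0.0469
grasp_force: 41.4
```

Request:
move_arm:
  series:
    - [[0,0,-0.2],[0,0,0]]
    - [[0,0,-0.4],[0,0,0]]
    - [[0,0,-0.5],[0,0,0]]
    - [[0,0,-0.55],[0,0,0]]
    - [[0,0,-0.56],[0,0,0]]
    - [[0,0,-0.57],[0,0,0]]
    - [[0,0,-0.575],[0,0,0]]
    - [[0,0,-0.58],[0,0,0]]
    - [[0,0,-0.585],[0,0,0]]
    - [[0,0,-0.585],[0,0,0]]

```text
time: 22.15
position: [0.5026, 0.3118, 0.0157]
eef_rot: [[-0.189, -0.982, 0.002], [-0.982, 0.189, 0.001], [-0.001, -0.001, -1.0]]
wrist_force: [-1.8, -0.2, 4.9]
opening: 0.047
grasp_force: 42.1
```

Contact. Release and lift.

Request:
move_arm:
  series:
    - [[0,0,0],[0,0,0]]
    - [[0,0,0],[0,0,0]]
    - [[0,0,0],[0,0,0]]
    - [[0,0,0],[0,0,0]]
    - [[0,0,0.1],[0,0,0]]
    - [[0,0,0.2],[0,0,0]]
    - [[0,0,0.4],[0,0,0]]
    - [[0,0,0.6],[0,0,0]]
    - [[0,0,0.6],[0,0,0]]
    - [[0,0,0.6],[0,0,0]]
  hand: -0.35

```text
time: 23.15
position: [0.5024, 0.3119, 0.1353]
eef_rot: [[-0.19, -0.982, 0.002], [-0.982, 0.19, 0.002], [-0.002, -0.001, -1.0]]
wrist_force: [-0.1, 0.3, -0.7]
opening: 0.0578
grasp_force: 0.0
```

Request:
move_arm:
  series:
    - [[0,-0.25,0],[0,0,0]]
    - [[0,-0.5,0],[0,0,0]]
    - [[0,-0.75,0],[0,0,0]]
    - [[0,-1,0],[0,0,0]]
  hand: -1

```text
time: 23.55
position: [0.5008, 0.1093, 0.1328]
eef_rot: [[-0.189, -0.982, -0.002], [-0.982, 0.189, -0.001], [0.002, 0.002, -1.0]]
wrist_force: [1.3, -0.3, 0.7]
opening: 0.0857
grasp_force: 0.0
```

Request:
move_arm:
  series:
    - [[-0.07,-0.22,0],[0,0,0]]
    - [[-0.14,-0.44,0],[0,0,0]]
    - [[-0.2,-0.66,0],[0,0,0]]
    - [[-0.265,-0.88,0],[0,0,0]]
    - [[-0.265,-0.88,0],[0,0,0]]
    - [[-0.265,-0.88,0],[0,0,0]]

```text
time: 24.15
position: [0.4481, -0.0655, 0.1333]
eef_rot: [[-0.192, -0.981, -0.002], [-0.981, 0.192, -0.0], [0.0, 0.002, -1.0]]
wrist_force: [-0.1, 0.2, -0.0]
opening: 0.0852
grasp_force: 0.0
```

```bash
python3 -c "
from h import *
wrist('jar_amber',[.449,-.065])
d=cams.get_image('scene');cv2.imwrite('pics/s4.png',cv2.resize(d['pixels'][90:270,230:470,::-1],None,fx=3,fy=3))"
```

```text
tcp [ 0.44807424 -0.06554198  0.13327669]
jar_amber 0.65 [ 0.4514 -0.0657] 2458.0 2568.7783998080995
```

View pics/s4.png

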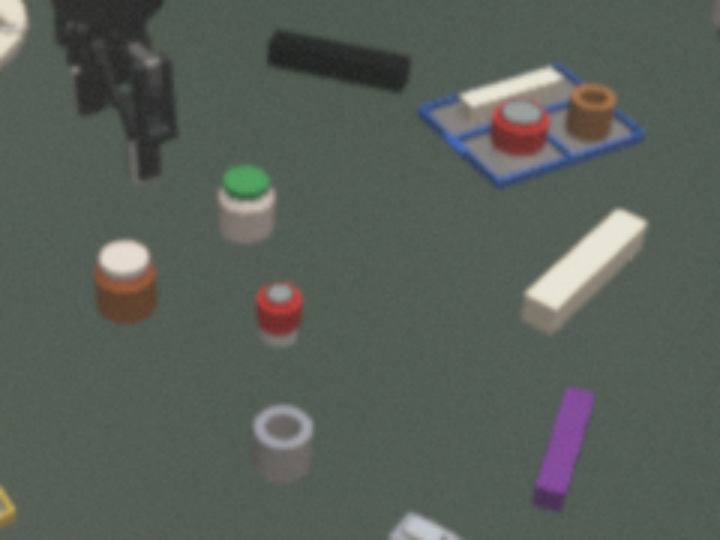

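The blue kit is done: stone, loupe (crop px 520,125) and bushing (592,110) are upright in their own compartments. Now the amber jar.

Request:
move_arm:
  series:
    - [[0.01,0,-0.2],[0,0,0]]
    - [[0.01,0,-0.4],[0,0,0]]
    - [[0.01,0,-0.55],[0,0,0]]
    - [[0.01,0,-0.615],[0,0,0]]
    - [[0.01,0,-0.615],[0,0,0]]
    - [[0.01,0,-0.615],[0,0,0]]

```text
time: 24.9
position: [0.4516, -0.0639, 0.0115]
eef_rot: [[-0.188, -0.982, 0.0], [-0.982, 0.188, -0.0], [0.0, -0.0, -1.0]]
wrist_force: [0.5, 0.7, -0.7]
opening: 0.0849
grasp_force: 0.0
```

Request:
move_arm:
  series:
    - [[0,0,0],[0,0,0]]
    - [[0,0,0],[0,0,0]]
    - [[0,0,0],[0,0,0]]
    - [[0,0,0],[0,0,0]]
    - [[0,0,0],[0,0,0]]
    - [[0,0,0],[0,0,0]]
    - [[0,0,0],[0,0,0]]
    - [[0,0,0],[0,0,0]]
  hand: 1

```text
time: 25.7
position: [0.4519, -0.0645, 0.0123]
eef_rot: [[-0.19, -0.982, 0.002], [-0.982, 0.19, 0.0], [-0.001, -0.002, -1.0]]
wrist_force: [-1.1, 0.9, 6.9]
opening: 0.0448
grasp_force: 40.5
```

Request:
move_arm:
  series:
    - [[0,0,0.1],[0,0,0]]
    - [[0,0,0.2],[0,0,0]]
    - [[0,0,0.4],[0,0,0]]
    - [[0,0,0.6],[0,0,0]]
    - [[0,0,0.6],[0,0,0]]
    - [[0,0,0.6],[0,0,0]]

```text
time: 26.3
position: [0.4512, -0.0644, 0.1317]
eef_rot: [[-0.19, -0.982, 0.002], [-0.982, 0.19, 0.001], [-0.001, -0.001, -1.0]]
wrist_force: [-0.8, 0.1, -2.6]
opening: 0.0446
grasp_force: 41.6
```

Request:
move_arm:
  series:
    - [[0.05,-0.2,0],[0,0,0]]
    - [[0.1,-0.4,0],[0,0,0]]
    - [[0.15,-0.6,0],[0,0,0]]
    - [[0.2,-0.8,0],[0,0,0]]
    - [[0.2,-0.8,0],[0,0,0]]

```text
time: 26.8
position: [0.4903, -0.2282, 0.1285]
eef_rot: [[-0.194, -0.981, -0.004], [-0.981, 0.194, 0.0], [0.001, 0.004, -1.0]]
wrist_force: [-0.9, -0.5, -2.5]
opening: 0.0444
grasp_force: 41.5
```

Request:
move_arm:
  series:
    - [[0.06,-0.2,0],[0,0,0]]
    - [[0.12,-0.4,0],[0,0,0]]
    - [[0.195,-0.66,0],[0,0,0]]
    - [[0.195,-0.66,0],[0,0,0]]
    - [[0.195,-0.66,0],[0,0,0]]
    - [[0.195,-0.66,0],[0,0,0]]

```text
time: 27.4
position: [0.5293, -0.3556, 0.1299]
eef_rot: [[-0.19, -0.982, -0.002], [-0.982, 0.19, 0.002], [-0.001, 0.003, -1.0]]
wrist_force: [-0.5, 0.2, -1.0]
opening: 0.0443
grasp_force: 41.6
```

Request:
move_arm:
  series:
    - [[0,0,-0.2],[0,0,0]]
    - [[0,0,-0.4],[0,0,0]]
    - [[0,0,-0.5],[0,0,0]]
    - [[0,0,-0.55],[0,0,0]]
    - [[0,0,-0.56],[0,0,0]]
    - [[0,0,-0.57],[0,0,0]]
    - [[0,0,-0.575],[0,0,0]]
    - [[0,0,-0.58],[0,0,0]]
    - [[0,0,-0.585],[0,0,0]]
    - [[0,0,-0.585],[0,0,0]]

```text
time: 28.4
position: [0.5306, -0.3569, 0.0154]
eef_rot: [[-0.19, -0.982, 0.001], [-0.982, 0.19, -0.001], [0.001, -0.002, -1.0]]
wrist_force: [-0.3, 1.1, 4.5]
opening: 0.0448
grasp_force: 42.1
```

Request:
move_arm:
  series:
    - [[0,0,0],[0,0,0]]
    - [[0,0,0],[0,0,0]]
    - [[0,0,0],[0,0,0]]
    - [[0,0,0],[0,0,0]]
    - [[0,0,0.1],[0,0,0]]
    - [[0,0,0.2],[0,0,0]]
    - [[0,0,0.4],[0,0,0]]
    - [[0,0,0.6],[0,0,0]]
    - [[0,0,0.6],[0,0,0]]
    - [[0,0,0.6],[0,0,0]]
  hand: -0.35

```text
time: 29.4
position: [0.5307, -0.3567, 0.1354]
eef_rot: [[-0.19, -0.982, 0.003], [-0.982, 0.19, -0.001], [0.0, -0.003, -1.0]]
wrist_force: [-0.4, -0.1, -0.9]
opening: 0.0574
grasp_force: 0.0
```

Request:
move_arm:
  series:
    - [[0,0.25,0],[0,0,0]]
    - [[0,0.5,0],[0,0,0]]
    - [[0,0.75,0],[0,0,0]]
    - [[0,1,0],[0,0,0]]
  hand: -1

```text
time: 29.8
position: [0.5288, -0.1548, 0.1327]
eef_rot: [[-0.19, -0.982, -0.003], [-0.982, 0.19, 0.0], [0.0, 0.003, -1.0]]
wrist_force: [1.2, 1.5, 0.3]
opening: 0.0855
grasp_force: 0.0
```

Request:
move_arm:
  series:
    - [[0.03,0.25,0],[0,0,0]]
    - [[0.06,0.5,0],[0,0,0]]
    - [[0.09,0.7,0],[0,0,0]]
    - [[0.09,0.81,0],[0,0,0]]
    - [[0.09,0.81,0],[0,0,0]]
    - [[0.09,0.81,0],[0,0,0]]

```text
time: 30.4
position: [0.5473, 0.0055, 0.1331]
eef_rot: [[-0.189, -0.982, -0.002], [-0.982, 0.189, -0.001], [0.001, 0.002, -1.0]]
wrist_force: [-0.7, 0.2, 0.5]
opening: 0.0853
grasp_force: 0.0
```

```bash
python3 -c "
from h import *
wrist('loupe_small',[.548,.0045])"
```

```text
tcp [0.54733038 0.00553624 0.13309635]
loupe_small 0.57 [ 0.7718 -0.0832] 5590.5 2726.9769612296277
loupe_small 0.56 [0.5494 0.0044] 1282.0 1382.4134373690467
```

Request:
move_arm:
  series:
    - [[0.005,0,-0.2],[0,0,0]]
    - [[0.005,0,-0.4],[0,0,0]]
    - [[0.005,0,-0.55],[0,0,0]]
    - [[0.005,0,-0.61],[0,0,0]]
    - [[0.005,0,-0.61],[0,0,0]]
    - [[0.005,0,-0.61],[0,0,0]]

```text
time: 31.1
position: [0.5502, 0.005, 0.0136]
eef_rot: [[-0.19, -0.982, 0.002], [-0.982, 0.19, -0.0], [-0.0, -0.002, -1.0]]
wrist_force: [0.9, 0.6, 0.7]
opening: 0.0855
grasp_force: 0.0
```

Request:
move_arm:
  series:
    - [[0,0,0],[0,0,0]]
    - [[0,0,0],[0,0,0]]
    - [[0,0,0],[0,0,0]]
    - [[0,0,0],[0,0,0]]
    - [[0,0,0],[0,0,0]]
    - [[0,0,0],[0,0,0]]
    - [[0,0,0],[0,0,0]]
    - [[0,0,0],[0,0,0]]
    - [[0,0,0],[0,0,0]]
  hand: 1

```text
time: 32.0
position: [0.5496, 0.0055, 0.0131]
eef_rot: [[-0.189, -0.982, 0.001], [-0.982, 0.189, 0.0], [-0.0, -0.001, -1.0]]
wrist_force: [-1.2, -1.3, 6.8]
opening: 0.0316
grasp_force: 39.7
```

Request:
move_arm:
  series:
    - [[0,0,0.1],[0,0,0]]
    - [[0,0,0.2],[0,0,0]]
    - [[0,0,0.4],[0,0,0]]
    - [[0,0,0.6],[0,0,0]]
    - [[0,0,0.6],[0,0,0]]
    - [[0,0,0.6],[0,0,0]]

```text
time: 32.6
position: [0.5493, 0.0057, 0.1328]
eef_rot: [[-0.19, -0.982, 0.002], [-0.982, 0.19, 0.001], [-0.001, -0.001, -1.0]]
wrist_force: [-0.4, -0.5, -1.8]
opening: 0.0317
grasp_force: 39.8
```

Request:
move_arm:
  series:
    - [[0,-0.2,0],[0,0,0]]
    - [[0,-0.4,0],[0,0,0]]
    - [[0,-0.6,0],[0,0,0]]
    - [[0,-0.8,0],[0,0,0]]
    - [[0,-0.8,0],[0,0,0]]

```text
time: 33.1
position: [0.5475, -0.1584, 0.13]
eef_rot: [[-0.194, -0.981, -0.004], [-0.981, 0.194, -0.0], [0.001, 0.004, -1.0]]
wrist_force: [-1.6, -0.3, -1.2]
opening: 0.0316
grasp_force: 39.8
```

Request:
move_arm:
  series:
    - [[-0.02,-0.2,0],[0,0,0]]
    - [[-0.04,-0.4,0],[0,0,0]]
    - [[-0.05,-0.625,0],[0,0,0]]
    - [[-0.05,-0.625,0],[0,0,0]]
    - [[-0.05,-0.625,0],[0,0,0]]
    - [[-0.05,-0.625,0],[0,0,0]]

```text
time: 33.7
position: [0.5387, -0.2786, 0.1311]
eef_rot: [[-0.189, -0.982, -0.002], [-0.982, 0.189, 0.001], [-0.001, 0.002, -1.0]]
wrist_force: [0.0, -0.1, -0.0]
opening: 0.0315
grasp_force: 39.8
```

Request:
move_arm:
  series:
    - [[0,0,-0.2],[0,0,0]]
    - [[0,0,-0.4],[0,0,0]]
    - [[0,0,-0.5],[0,0,0]]
    - [[0,0,-0.55],[0,0,0]]
    - [[0,0,-0.56],[0,0,0]]
    - [[0,0,-0.57],[0,0,0]]
    - [[0,0,-0.575],[0,0,0]]
    - [[0,0,-0.58],[0,0,0]]
    - [[0,0,-0.585],[0,0,0]]
    - [[0,0,-0.585],[0,0,0]]

```text
time: 34.7
position: [0.5396, -0.2798, 0.0162]
eef_rot: [[-0.19, -0.982, 0.001], [-0.982, 0.19, -0.001], [0.0, -0.002, -1.0]]
wrist_force: [0.3, 1.2, 3.8]
opening: 0.0319
grasp_force: 40.1
```

Request:
move_arm:
  series:
    - [[0,0,0],[0,0,0]]
    - [[0,0,0],[0,0,0]]
    - [[0,0,0],[0,0,0]]
    - [[0,0,0],[0,0,0]]
    - [[0,0,0.1],[0,0,0]]
    - [[0,0,0.2],[0,0,0]]
    - [[0,0,0.4],[0,0,0]]
    - [[0,0,0.6],[0,0,0]]
    - [[0,0,0.6],[0,0,0]]
    - [[0,0,0.6],[0,0,0]]
  hand: -0.1

```text
time: 35.7
position: [0.5396, -0.2797, 0.1363]
eef_rot: [[-0.19, -0.982, 0.003], [-0.982, 0.19, -0.0], [-0.0, -0.003, -1.0]]
wrist_force: [0.0, 0.3, 0.2]
opening: 0.0471
grasp_force: 0.0
```

Request:
move_arm:
  series:
    - [[-0.5,1,0.5],[0,0,0]]
    - [[-0.5,1,0.5],[0,0,0]]
    - [[-0.5,1,0.5],[0,0,0]]
    - [[-0.5,1,0.5],[0,0,0]]
    - [[-0.5,1,0.5],[0,0,0]]
    - [[-0.5,1,0.5],[0,0,0]]
    - [[-0.5,1,0.5],[0,0,0]]
    - [[-0.5,1,0.5],[0,0,0]]

```text
time: 36.5
position: [0.4387, -0.08, 0.2339]
eef_rot: [[-0.19, -0.982, -0.003], [-0.982, 0.19, -0.0], [0.001, 0.003, -1.0]]
wrist_force: [-1.1, -1.0, 0.2]
opening: 0.0465
grasp_force: 0.0
```

```bash
python3 -c "
from h import *
d=cams.get_image('top')
for t in M:
    for s in cams.silhouettes(t,d)[:1]:
        v,u=np.nonzero(s['pixels']);print(t,round(s['confidence'],2),np.round(fit(d,t,s['pixels'],ray(d,(u.mean(),v.mean()),.02))[0],3))
cv2.imwrite('pics/t5.png',cv2.resize(d['pixels'][70:310,110:510,::-1],None,fx=2,fy=2))
d=cams.get_image('scene');cv2.imwrite('pics/s5.png',cv2.resize(d['pixels'][90:330,110:470,::-1],None,fx=2.2,fy=2.2))"
```

```text
jar_amber 0.79 [ 0.529 -0.358]
jar_white 0.52 [ 0.653 -0.076]
bushing_bronze 0.84 [0.517 0.39 ]
bushing_steel 0.5 [ 0.652 -0.075]
stone 0.87 [0.768 0.077 0.52 ]
tray_blue 0.74 [ 0.481  0.391 -1.384]
tray_yellow 0.81 [ 0.501 -0.328  0.398]
```

View pics/s5.png

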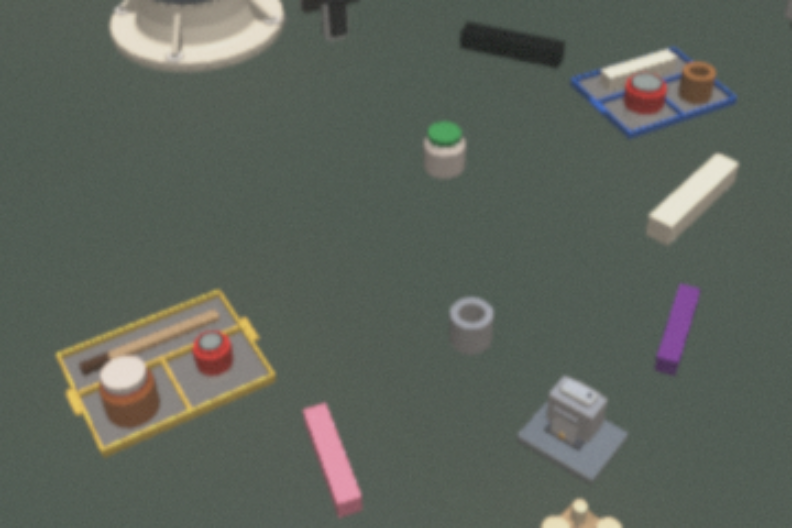

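View pics/t5.png

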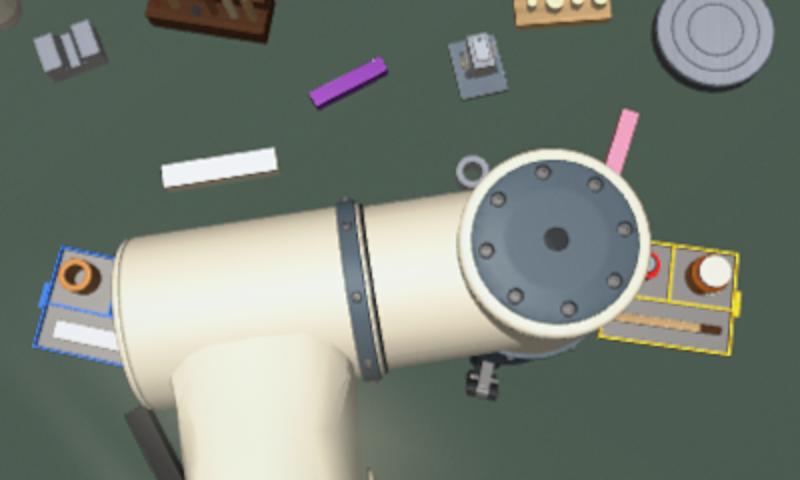

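Both kits are complete and everything is upright. The steel bushing, white jar, insert stand and look-alikes have not moved, and the arm is clear.

```bash
python3 -c "
from station import arm
print(arm.job_done())"
```

```text
the job is handed in; nothing more can be done
None
```

I made up both kits as asked and handed the job in at about 37 s: everything stands or lies correctly in its own compartment in the last pictures, and the steel bushing, white jar and clip stand were left untouched.

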